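# Open a tight screw-capped jar in its cradle

## Robot

A 6-joint arm with a two-finger parallel gripper is mounted at the origin on a cart in front of the work surface, level with it; the furniture and walls round the work are solid. World frame = base frame: x ahead of the robot, y to its left, z up, the work surface at z = 0. Lengths are in m, angles in degrees, forces in N, time in s.
With the tool pointing down it reaches from about 0.4 to 0.825 m from the base axis. Payload 7 kg.
Tool frame: the origin (TCP) lies on the centre line of the jaws, within the pads' length; the fingertips stand 19 mm ahead of it and the grasp point (between the pads) is the TCP; z points along the fingers, y is the line along which they close (so a half turn about z gives the same grasp; the last joint's range is limited). The gripper opens to 88 mm and grips with 3 to 60 N. Pads are 19 mm wide; open, the fingers measure 130 mm over their backs; the gripper's body (78 mm by 193 mm) begins 47 mm behind the grasp point.
Start: joints at [16.507, 20.546, 0.682, 0, -70.136, -16.507], TCP at [0.675, -0, 0.208] pointing down, gripper open.
Joint ranges: [-176.03, 176.03], [-82.01, 121.73], [-58.28, 71.71], [-173.87, 95.51], [-174.79, -0.11], [-173.66, 173.66]. Speed limits (degrees/s): [136.94, 136.94, 172.46, 180, 180, 180].

## Interface

Orientations are given as [roll, pitch, yaw] about the fixed x, y, z axes, in that order (R = Rz(yaw) Ry(pitch) Rx(roll)).
In Python, from plant import * gives the robot as it stands. The module is installed in compiled form; this text tells all that it offers.
- The arm moves only by the tool play_rows, never from a script. Its argument "deltas" is a list of rows, each a list of 6 numbers: the shift along the world's x, y, z scaled (see below), then the turn, a rotation vector about the world's x, y, z scaled (see below). A call has 1 to 10 rows; each row shifts and turns the commanded pose from where the row before left it; what a row does not reach is not made up. The controller multiplies each number of a shift by 800 mm and each number of a turn by 180 degrees. A row lasts 1/10 s, in which the tool goes at most 50 mm and 8.59 degrees, less where a joint would pass 70% of its speed; a pose out of reach is approached as far as the arm can. A call with a number of a shift or a turn outside -1 to 1 is refused whole. A call with a gripper value outside its range is refused whole. "gripper" is the gripper command: -1 is shut, 1 is fully open, values between are in proportion, set as the call begins (left out, the last holds). The fingers move at their own pace and stop on an object; the grip force is fixed at half the most. Time passes only in rows, so rows that do not move let the fingers close. It gives the time, the measured TCP pose, the force, the opening and the grip force at its end, in the units of the state.
- get_obs(): the state, without advancing time (a new reading comes with each control period).
- snapshot(name): name is "scene" or "side" or "wrist"; returns (picture, depth): 420x560x3 uint8, blue, green, red; 420x560 float32, m along the optical axis (not along the pixel's ray), 0 where there is no reading.
- camera_model(name): a dict with "fx", "fy", "cx", "cy" (pixels), "world_to_cam" (4x4, takes a point from world to camera coordinates). Camera axes: x right, y down, z forward; pixel columns grow to the right and rows downward; lengths in m; the calibration is good to about 2 mm. A picture is of the moment at which its call begins: read the wrist's pose just before it. camera_model takes no time and is no camera call; for the wrist camera it gives the pose at the moment of the call.
- close_job(): hands the job in; it is judged then, once.
The state is a dict: "clock": time; "joint_pos": joint angles; "qvel": joint speeds; "tau": joint torques, N m; "tool_pos": TCP position; "orientation": TCP orientation; "force": force on the tool from outside, world axes, zero at the start; "moment": the same for the moment, N m; "opening": finger opening in m; "gripper_force": force on a finger pad.
Only numpy, scipy, OpenCV 4.12 (cv2) and the standard library are available. Lean on these libraries where they do the work, as an engineer would, in place of code of your own. Each camera call takes 0.05 s, during which the arm holds its last target. There are 200 camera calls.

## Task

Stand the square amber jar, cap still screwed tight, fully down in the square recess of the wooden cradle, which stops it from twisting. Then unscrew the red cap anticlockwise (seen from above), a little under a quarter turn, until its threads come free, without forcing it on against the stop or pulling the jar up, and lift it straight off. Finish still holding the cap in the gripper, level and centred about 3 cm above the jar's mouth, with the jar left fully down in the cradle; leave the other things on the worktop alone.

Things in the scene. Friction and masses are not known exactly. Their poses are not given: they have to be found in the camera images.
- jar: Loose square amber-glass jar, about 0.3 kg, upright on the worktop. Body 58 x 58 mm, 60 mm high, sides along its x and y (any quarter turn fits the cradle), then a round neck; 92 mm high with the cap on. Origin: centre of its underside, z up. It can be carried by its tight cap. Unbraced, it turns along with the cap.
- jar_mouth (a point): Centre of the jar's mouth at the height of the glass rim, 88 mm above the jar's underside; axes as the jar's. A sprung white sealing disc here pushes the cap up with about 16 N, which makes the cap tight: turning it takes about 0.1 to 0.2 N m. Once the cap is free the disc lifts it by up to 3 mm.
- cap: Loose round red ribbed cap, 58 mm across, 18 mm high, 40 g. Origin: centre of its lower edge, z up; screwed on, it lies 74 to 75 mm above the jar's underside on the jar's axis, and its x axis is within 0.1 rad of the jar's. 0.75 mm of side play on the neck.
- cap_top (a point): Centre of the cap's flat top; axes as the cap's. Anticlockwise from above, the cap comes free when its x axis is 0.96 rad past the jar's x axis and meets a stop at about 1.6 rad (best about 1.3). It does not rise while turned; once free it lifts straight off, clear of the jar's threads after 7 mm.
- cradle: Light wooden block with brass screws, fixed to the worktop, 112 x 112 mm, 34 mm high; in its top a square recess 62 x 62 mm, 24 mm deep, sides along its x and y, mouth chamfered 4 mm. Origin: centre of its underside; the recess floor is 10 mm above it. The jar can twist about 0.07 rad in it before it is braced.
- salt_shaker: Loose grey-and-clear salt shaker, 44 mm across, 90 mm high; origin at the centre of its underside. Leave alone.
- tin: Loose round green food tin, 75 mm across, 58 mm high; origin at the centre of its underside. Leave alone.
- spice_jar: Loose spice jar with a dark cap, 41 mm across, 105 mm high; origin at the centre of its underside. Leave alone.
Not all that is in view belongs to the job. There is more than one size of the cap; the job needs the middle-sized. Of the things that look like the jar, the smaller one is meant.

How it is judged (in metres and radians):
On the way, in this order (a step that is already met when the one before it is completed fails the run):
1. the jar stands fully down and upright in the cradle with its cap still tight (z of jar in the frame of cradle below 0.014 m and horizontal distance between jar and cradle below 0.008 m and angle between jar's own z axis and vertical below 0.06 rad and z of cap in the frame of jar between 0.068 and 0.079 m and horizontal distance between cap and jar below 0.006 m and angle between the x axis of cap and the x axis of jar, either way round below 0.5 rad), for 0.2 s.
2. the cap has been unscrewed past the end of the threads while the jar stays down in the cradle (z of jar in the frame of cradle below 0.014 m and horizontal distance between jar and cradle below 0.008 m and angle between jar's own z axis and vertical below 0.06 rad and z of cap in the frame of jar between 0.068 and 0.079 m and horizontal distance between cap and jar below 0.006 m and angle between the x axis of cap and the x axis of jar, either way round above 0.87 rad), for 0.1 s.
At the end, for the whole second after the job is handed in: The jar is upright and fully down in the cradle (within 4 mm of its floor, 8 mm of its centre); the gripper still holds the cap at rest, level within 0.17 rad, within 20 mm of the jar's axis, its lower edge 10 to 55 mm above the glass rim, touching nothing else; no finger touches the jar (z of jar in the frame of cradle below 0.014 m and horizontal distance between jar and cradle below 0.008 m and angle between jar's own z axis and vertical below 0.06 rad and z of cap in the frame of jar between 0.098 and 0.143 m and horizontal distance between cap and jar below 0.02 m and angle between cap's own z axis and vertical below 0.17 rad and contact force between the fingers and cap above 1 N and contact force between each of cap, the fingers and jar below 0.1 N and linear speed of each of cap, jar below 0.02 m/s); the arm keeps its last pose, push and grip.
It fails at once if cap and jar are forced against each other (over 90 N) (contact force between cap and jar above 90 N).
It fails at once if the jar is tipped over (angle between jar's own z axis and vertical above 0.6 rad).
It fails at once if a bystander is moved by more than 25 mm (distance of any of salt_shaker, tin, spice_jar from where it was at the start of the episode above 0.025 m).
It also fails if it takes over 48 s, if anything falls off the work surface, if the arm or the gripper's body presses on something with over 40 N, if the wrist force passes 120 N, or if a joint passes its speed limit or range.

## Working session

There is one attempt and no reset: what is moved stays moved. The work goes in short steps, Python scripts to look and compute and a tool call to move; the robot and the scene stay as the last step left them, time stands still between calls to the robot, and variables do not carry over. Pictures are saved under pics/ and viewed, at most 10 in all, crops included, and the job is handed in when it is done.

Besides the shell and the picture viewer there is one more tool, called after ">>>" as name([rows], argument=value, ...), one row to a line, values as JSON. play_rows: Moves the arm, as the interface text tells. Its arguments: {"type":"object","properties":{"deltas":{"type":"array","items":{"type":"array","items":{"type":"number","minimum":-1,"maximum":1}}},"gripper":{"type":"number"}},"required":["deltas"]}

```bash
mkdir -p pics
cat > h.py <<'E'
from plant import *
import numpy as np, cv2
def grab(n):
    cm=camera_model(n); p,d=snapshot(n); return p,d,cm
def world(d,cm):
    v,u=np.mgrid[0:d.shape[0],0:d.shape[1]]
    P=np.stack([(u-cm["cx"])/cm["fx"]*d,(v-cm["cy"])/cm["fy"]*d,d,np.ones_like(d)],-1)
    W=P@np.linalg.inv(cm["world_to_cam"]).T
    W=W[...,:3].copy(); W[d<=0]=np.nan; return W
E
python3 - <<'E'
from h import *
ps=[]
for n in("scene","side"):
    p,d,cm=grab(n); ps.append(p); np.savez(f"{n}.npz",p=p,d=d,W=world(d,cm))
    print(n,np.linalg.inv(cm["world_to_cam"])[:3,3].round(2))
    cv2.imwrite(f"pics/{n}.png",cv2.resize(p,(800,600)))
print(get_obs())
E
```

```text
scene [ 0.14 -0.54  0.78]
side [0.25 0.79 0.84]
{'clock': 0.1, 'joint_pos': array([ 1.65081049e+01,  2.05878244e+01,  6.38746131e-01, -1.66395302e-02,
       -7.01354102e+01, -1.65076116e+01]), 'qvel': array([ 0.0528274 , -0.08557303,  0.12675771,  0.07637878, -0.01179294,
        0.06155016]), 'tau': array([-1.42273191e-03, -5.84165347e+01,  2.93752134e+01,  7.01551259e+00,
        1.01412315e-02, -6.66964229e-05]), 'tool_pos': array([ 6.74537930e-01, -2.20070991e-05,  2.07312172e-01]), 'orientation': array([ 1.79914549e+02, -9.01059407e-03, -9.00051655e+01]), 'force': array([-1.2046565 ,  0.75217696,  0.79626102]), 'moment': array([-0.00833913,  0.04856143,  0.03784943]), 'gripper_force': 0.0, 'opening': 0.08753842335272059}
```

View pics/scene.png

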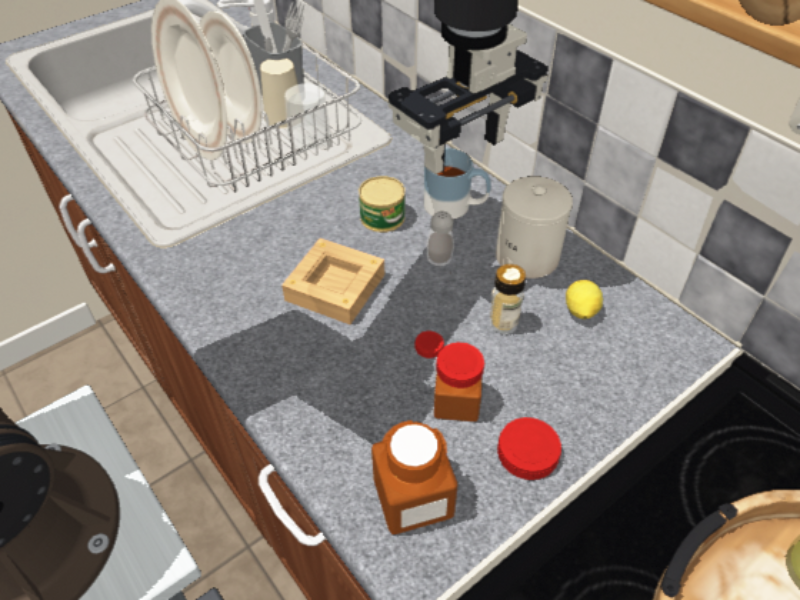

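View pics/side.png

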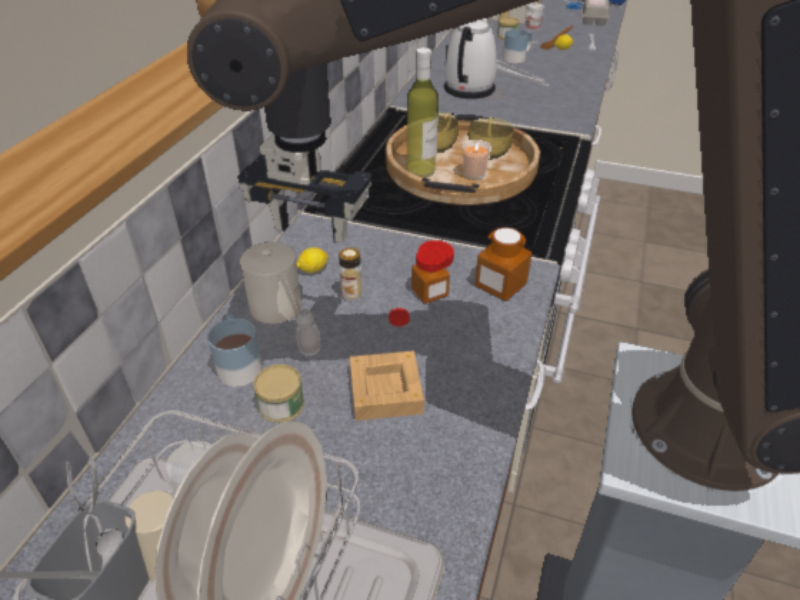

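The scene view, in 800x600 pixels, shows:
- **Small amber jar with a red cap on:** cap at (460,365).
- **Bigger open jar:** (414,470).
- **Loose caps:** a big one at (530,447) and a small one at (430,343).
- **Cradle:** (335,280).
- **Bystanders:** tin (382,203), salt shaker (440,238) and spice jar (508,298).

The target is the small capped jar, since its cap is the middle-sized one and the jar is the smaller of the two. I'll measure it and confirm with a crop.

```bash
cat > m.py <<'E'
from h import *
def circ(P):
    A=np.c_[2*P,np.ones(len(P))];s=np.linalg.lstsq(A,(P**2).sum(1),rcond=None)[0];return s[:2],np.sqrt(s[2]+s[:2]@s[:2])
for n in("scene","side"):
    z=np.load(n+".npz");p,W=z["p"],z["W"]
    hsv=cv2.cvtColor(p,cv2.COLOR_BGR2HSV)
    H=W[...,2]; ok=(W[...,0]>.3)&(W[...,0]<1)&(abs(W[...,1])<.5)
    red=((hsv[...,0]<4)|(hsv[...,0]>174))&(hsv[...,1]>190)&ok
    k,l,st,c=cv2.connectedComponentsWithStats(red.astype(np.uint8))
    for i in range(1,k):
        if st[i,4]<80: continue
        m=l==i; zt=np.nanpercentile(H[m],90); t=m&(abs(H-zt)<.004)
        Q=W[t][:,:2].astype(np.float32)
        (c0,r)=cv2.minEnclosingCircle(Q); print(n,"red",c[i].round(),st[i,4],"ztop",zt.round(4),"centre",np.round(c0,4),"r",round(r,4))
    wood=(abs(H-.034)<.004)&ok&(hsv[...,0]>8)&(hsv[...,0]<25)&(hsv[...,1]>70)
    k,l,st,c=cv2.connectedComponentsWithStats(wood.astype(np.uint8))
    i=1+np.argmax(st[1:,4]); Q=W[l==i][:,:2].astype(np.float32)
    print(n,"cradle",c[i].round(),st[i,4],np.median(H[l==i]).round(4),cv2.minAreaRect(Q))
    am=ok&(hsv[...,0]<16)&(hsv[...,0]>=4)&(hsv[...,1]>170)&(H>.008)
    k,l,st,c=cv2.connectedComponentsWithStats(am.astype(np.uint8))
    for i in range(1,k):
        if st[i,4]<150: continue
        m=(l==i); S=W[m]; 
        print(n,"amber",c[i].round(),st[i,4],"zmax",np.nanmax(S[:,2]).round(3),S[:,:2].mean(0).round(3))
        # face normals
        dx=W[1:-1,2:]-W[1:-1,:-2];dy=W[2:,1:-1]-W[:-2,1:-1];N=np.cross(dx,dy)
        nn=np.full(W.shape,np.nan);nn[1:-1,1:-1]=N/np.linalg.norm(N,axis=-1,keepdims=True)
        mm=cv2.erode(m.astype(np.uint8),np.ones((3,3)))>0
        v=nn[mm&(H<.055)&(abs(nn[...,2])<.25)]
        a=np.degrees(np.arctan2(v[:,1],v[:,0]))%90
        print("  face ang mod 90 hist",np.histogram(a,18,(0,90))[0], "circmean",(np.degrees(np.angle(np.mean(np.exp(4j*np.radians(a)))))/4).round(2))
z=np.load("scene.npz")["p"]; cv2.imwrite("pics/crop.png",cv2.resize(z[220:380,240:410],None,fx=3.5,fy=3.5,interpolation=2))
for nm,(u,v) in dict(tin=(382,190),salt=(440,215),spice=(510,275)).items():
    print(nm,np.load("scene.npz")["W"][int(v*.7),int(u*.7)].round(3))
E
python3 m.py
```

```text
scene red [316. 252.] 1080 ztop 0.0933 centre [ 0.5174 -0.1781] r 0.0292
scene red [370. 314.] 1440 ztop 0.0244 centre [ 0.5379 -0.2894] r 0.0372
scene cradle [233. 191.] 1413 0.0332 ((0.5127975344657898, 0.09362871199846268), (0.1174403578042984, 0.11446204781532288), 25.92803955078125)
scene amber [320. 280.] 741 zmax 0.079 [ 0.5   -0.196]
  face ang mod 90 hist [ 5  2 11 10 10 28 28 31 30 33 32 19 22 17 13  7  6  2] circmean 44.5
scene amber [288. 337.] 2219 zmax 0.124 [ 0.373 -0.263]
  face ang mod 90 hist [ 5  3  2  3  4  5  2  3  4  4  6  7  6 23 23  7  9  2] circmean -20.78
side red [304. 179.] 419 ztop 0.0954 centre [ 0.518  -0.1753] r 0.031
side red [279. 222.] 98 ztop 0.0155 centre [ 0.5488 -0.0766] r 0.017
side cradle [270. 266.] 1179 0.0349 ((0.5141279101371765, 0.0959121435880661), (0.11168010532855988, 0.11883905529975891), 26.077863693237305)
side amber [354. 185.] 917 zmax 0.125 [ 0.38 -0.22]
  face ang mod 90 hist [ 2  0  2  0  0  2  2  1  2  4  3  7 11 13 20 10  4  1] circmean -22.0
side amber [298. 196.] 326 zmax 0.08 [ 0.52  -0.154]
  face ang mod 90 hist [ 2  2  1  0  0  0  4  9  8 10 10  5  2  1  3  0  4  1] circmean -42.03
tin [0.67  0.18  0.054]
salt [0.677 0.044 0.091]
spice [ 0.661 -0.119  0.103]
```

View pics/crop.png

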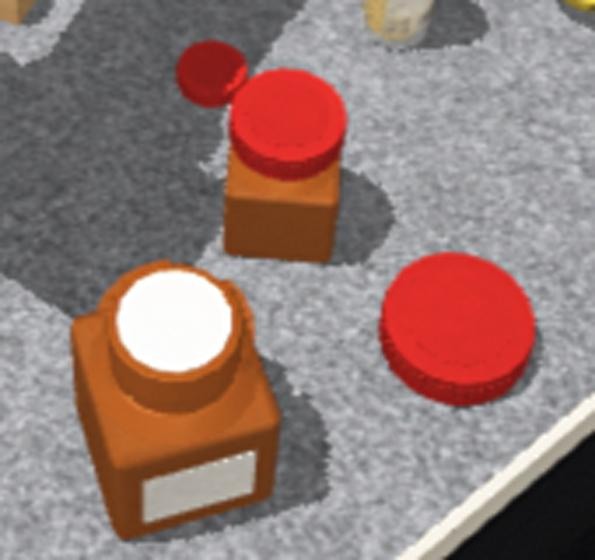

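The crop confirms it: the small jar wears a red cap of radius 29 mm with its top at z≈0.093. The loose cap at the right is bigger (r 37 mm) and the one behind is smaller (r 17 mm). I'll move above the jar.

>>> play_rows([
  [-0.0327, -0.0369, 0, 0, 0, 0],
  [-0.0327, -0.0369, 0, 0, 0, 0],
  [-0.0327, -0.0369, 0, 0, 0, 0],
  [-0.0327, -0.0369, 0, 0, 0, 0],
  [-0.0327, -0.0369, 0, 0, 0, 0],
  [-0.0327, -0.0369, 0, 0, 0, 0],
  [0, 0, 0, 0, 0, 0],
  [0, 0, 0, 0, 0, 0],
], gripper=1)

```text
clock: 0.9
tool_pos: [0.5175, -0.1778, 0.2083]
orientation: [-180.0, 0.0, -90.1]
force: [0.6, 0.5, -0.3]
opening: 0.0879
gripper_force: 0.0
```

```bash
python3 - <<'E'
from h import *
o=get_obs(); print(o["tool_pos"],o["orientation"],o["joint_pos"],o["clock"])
p,d,cm=grab("wrist"); np.savez("w1.npz",p=p,d=d,W=world(d,cm)); C=np.linalg.inv(cm["world_to_cam"]);print(C.round(3),cm["fx"])
cv2.imwrite("pics/w1.png",p)
p,d,cm=grab("scene"); np.savez("scene.npz",p=p,d=d,W=world(d,cm))
p,d,cm=grab("side"); np.savez("side.npz",p=p,d=d,W=world(d,cm))
E
python3 m.py
```

```text
[ 0.51745824 -0.17779186  0.20832448] [-1.79979940e+02  6.91327101e-03 -9.00944954e+01] [ 1.55363223e+00  8.50652471e+00 -1.55519379e+01 -6.93709011e-03
 -6.59212872e+01 -1.64529967e+00] 0.9
[[-1.     0.001  0.001  0.516]
 [ 0.002  0.955  0.296 -0.258]
 [-0.001  0.296 -0.955  0.385]
 [ 0.     0.     0.     1.   ]] 354.4804453855774
scene red [316. 252.] 1083 ztop 0.0934 centre [ 0.5178 -0.1785] r 0.0292
scene red [370. 314.] 1442 ztop 0.0244 centre [ 0.5379 -0.2902] r 0.0381
scene cradle [233. 192.] 1404 0.0333 ((0.513968825340271, 0.09421468526124954), (0.11633460223674774, 0.11441854387521744), 25.951379776000977)
scene amber [320. 280.] 746 zmax 0.078 [ 0.5   -0.196]
  face ang mod 90 hist [ 5  8  7  9 16 24 27 32 34 28 33 29 23 12  7  8  4  6] circmean 44.07
scene amber [288. 336.] 2236 zmax 0.124 [ 0.373 -0.262]
  face ang mod 90 hist [ 2  3  2  3  4  2  4  4  4 11  3  9 13 35 15  9  4  8] circmean -23.61
side red [304. 179.] 418 ztop 0.0953 centre [ 0.5177 -0.175 ] r 0.0313
side red [279. 222.] 103 ztop 0.0156 centre [ 0.5491 -0.0762] r 0.0189
side cradle [269. 266.] 1199 0.0349 ((0.5137643814086914, 0.09702464938163757), (0.11130624264478683, 0.11526673287153244), 26.02296257019043)
side amber [354. 185.] 928 zmax 0.125 [ 0.38 -0.22]
  face ang mod 90 hist [ 1  1  0  0  0  1  2  0  5  2  8  5 15 26 14 10  3  2] circmean -23.96
side amber [298. 196.] 332 zmax 0.082 [ 0.52  -0.155]
  face ang mod 90 hist [ 1  0  1  0  1  2  3  9 12 19  8  4  4  2  3  1  1  1] circmean -42.83
tin [0.67  0.18  0.054]
salt [ 0.492 -0.159  0.328]
spice [ 0.659 -0.12   0.105]
```

View pics/w1.png

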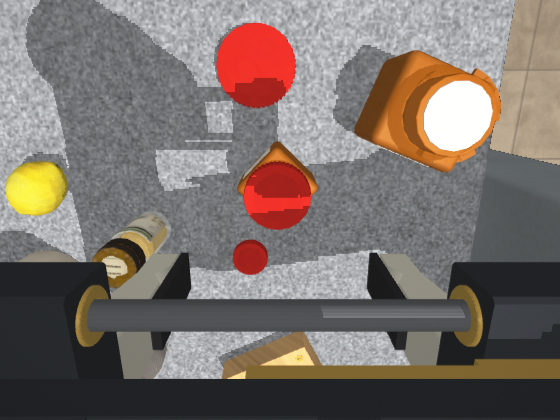

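The wrist view shows the jar cap at (278,195) with a body corner pointing up at (278,142). That puts its yaw at about 45° modulo 90, so I'll refine jar and cradle by fitting silhouettes.

```bash
cat > fit.py <<'E'
from h import *
from scipy.optimize import minimize
def proj(P,cm):
    q=np.c_[P,np.ones(len(P))]@cm["world_to_cam"].T
    return np.c_[q[:,0]/q[:,2]*cm["fx"]+cm["cx"],q[:,1]/q[:,2]*cm["fy"]+cm["cy"]]
def box(w,h,r=0):
    a=np.radians(np.arange(0,360,15)); c=w/2-r
    pts=[(sx*c+r*np.cos(t),sy*c+r*np.sin(t),z) for sx in(-1,1) for sy in(-1,1) for t in a for z in(0,h)]
    return np.array(pts)
def hullmask(P,cm,s=4,shape=(420,560)):
    h=cv2.convexHull((proj(P,cm)*s+s/2).astype(np.float32))
    m=np.zeros((shape[0]*s,shape[1]*s),np.uint8); cv2.fillConvexPoly(m,np.round(h).astype(np.int32),1)
    return cv2.resize(m.astype(np.float32),(shape[1],shape[0]),interpolation=cv2.INTER_AREA)
def tr(P,x,y,deg,z=0):
    a=np.radians(deg);R=np.array([[np.cos(a),-np.sin(a),0],[np.sin(a),np.cos(a),0],[0,0,1]]);return P@R.T+[x,y,z]
def fit(mask,cm,Ps,x0,shape=(420,560)):
    def f(v):
        m=np.zeros(mask.shape,np.float32)
        for P in Ps: m=np.maximum(m,hullmask(tr(P,*v[:2],v[2]*1000),cm))
        return abs(m-mask).sum()/mask.sum()
    best=min((minimize(f,[x0[0],x0[1],a/1000],method="Nelder-Mead",options=dict(initial_simplex=[[x0[0],x0[1],a/1000],[x0[0]+.006,x0[1],a/1000],[x0[0],x0[1]+.006,a/1000],[x0[0],x0[1],a/1000+.006]],maxiter=120)) for a in(x0[2]-5,x0[2]+5)),key=lambda r:r.fun)
    return best.x*[1,1,1000],best.fun
def comp(m,c):
    k,l,st,ce=cv2.connectedComponentsWithStats(cv2.morphologyEx(m.astype(np.uint8),cv2.MORPH_CLOSE,np.ones((3,3))))
    i=1+np.argmin(np.hypot(*(ce[1:]-c).T)+1000*(st[1:,4]<100)); return (l==i).astype(np.float32)
t=np.radians(np.arange(0,360,10))
cap=np.array([(.029*np.cos(a),.029*np.sin(a),z) for a in t for z in(.0745,.0925)])
neck=cap*[.75,.75,1]-[0,0,.02]
E
cat > f1.py <<'E'
from fit import *
for n,f in(("wrist","w1"),("scene","scene"),("side","side")):
    z=np.load(f+".npz");p,W=z["p"],z["W"];cm=camera_model(n);hsv=cv2.cvtColor(p,cv2.COLOR_BGR2HSV)
    near=np.hypot(W[...,0]-.5175,W[...,1]+.177)<.06
    m=near&(W[...,2]>.003)&(W[...,2]<.12)
    m|=near&((hsv[...,0]<18)|(hsv[...,0]>170))&(hsv[...,1]>140)
    c=proj(np.array([[.5175,-.177,.05]]),cm)[0]
    print(n,"jar",fit(comp(m,c),cm,[box(.058,.06,.004),cap,neck],(.5175,-.177,45)))
    if n=="wrist": continue
    near=np.hypot(W[...,0]-.514,W[...,1]-.096)<.1
    m=near&(W[...,2]>.002)&(W[...,2]<.05)&(hsv[...,0]>8)&(hsv[...,0]<28)&(hsv[...,1]>60)
    c=proj(np.array([[.514,.096,.02]]),cm)[0]
    M=comp(m,c); M=cv2.morphologyEx(M,cv2.MORPH_CLOSE,np.ones((15,15)))
    print(n,"cradle",fit(M,cm,[box(.112,.034,.003)],(.514,.096,26)),M.sum())
E
python3 f1.py
```

```text
wrist jar (array([ 0.5193728 , -0.17656217, 46.10574589]), np.float64(0.03227097913622856))
scene jar (array([ 0.51977881, -0.17700035, 45.28845229]), np.float64(0.05286180227994919))
scene cradle (array([ 0.51413105,  0.09527171, 25.36511149]), np.float64(0.031110387295484543)) 2686.0
side jar (array([ 0.5191818 , -0.17653918, 41.64357805]), np.float64(0.1319790631532669))
side cradle (array([ 0.51487529,  0.09459133, 26.43177896]), np.float64(0.021605299785733223)) 2132.0
```

>>> play_rows([
  [0.0011, 0.0007, -0.03, 0, 0, 0],
  [0.0011, 0.0007, -0.03, 0, 0, 0],
  [0, 0, -0.03, 0, 0, 0],
  [0, 0, -0.03, 0, 0, 0],
  [0, 0, -0.025, 0, 0, 0],
  [0, 0, -0.01, 0, 0, 0],
  [0, 0, 0, 0, 0, 0],
], gripper=1)

```text
clock: 1.75
tool_pos: [0.5195, -0.1755, 0.0829]
orientation: [179.8, -0.0, -90.0]
force: [-0.2, 0.9, 0.6]
opening: 0.0873
gripper_force: 0.0
```

>>> play_rows([
  [0, 0, 0, 0, 0, 0],
  [0, 0, 0, 0, 0, 0],
  [0, 0, 0, 0, 0, 0],
  [0, 0, 0, 0, 0, 0],
  [0, 0, 0, 0, 0, 0],
  [0, 0, 0, 0, 0, 0],
  [0, 0, 0, 0, 0, 0],
  [0, 0, 0, 0, 0, 0],
], gripper=-1)

```text
clock: 2.55
tool_pos: [0.5198, -0.176, 0.0842]
orientation: [-180.0, 0.0, -90.0]
force: [0.3, -0.2, -0.6]
opening: 0.0291
gripper_force: 0.0
```

Run:
```python
from h import *
o=get_obs(); print(o["opening"],o["gripper_force"],o["tool_pos"],o["clock"])
a,d,c=grab("side"); np.savez("side2.npz",p=a,d=d)
b,d,c=grab("wrist"); 
e,d,c=grab("scene")
o=get_obs(); print(o["opening"],o["gripper_force"])
A=cv2.resize(a[120:260,200:380],(400,311));E=cv2.resize(e[180:340,230:410],(400,356))
cv2.imwrite("pics/g.png",np.hstack([cv2.resize(b,(400,300)),A[:300]])); cv2.imwrite("pics/g2.png",E)
```

```text
0.0290797031574004 0.0 [ 0.51979078 -0.17602205  0.08418268] 2.55
0.017455791102831686 0.0
```

View pics/g.png

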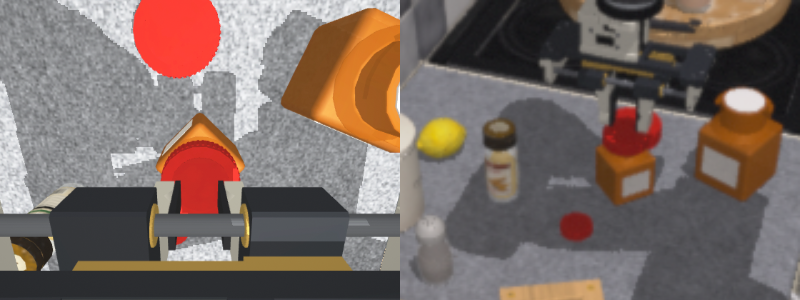

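View pics/g2.png

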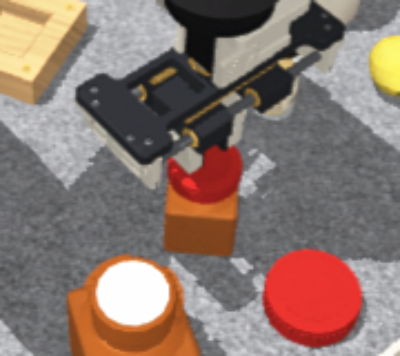

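The fingers have closed above the cap's top instead of beside it. I'll check their real height by depth.

Run:
```python
from h import *
o=get_obs(); print(o["clock"],o["tool_pos"],o["orientation"],o["joint_pos"].round(2),o["opening"],o["force"])
z=np.load("w1.npz")["W"]
for u,v in((186,262),(184,275),(372,262),(378,280),(160,280)): print("w1",u,v,z[v,u].round(4))
z2=np.load("side2.npz");W=world(z2["d"],camera_model("side"));p=z2["p"]
# finger pixels: grey-ish close to jar xy, lowest z
hsv=cv2.cvtColor(p,cv2.COLOR_BGR2HSV)
m=(np.hypot(W[...,0]-.5195,W[...,1]+.177)<.05)&(hsv[...,1]<80)&(W[...,2]>.075)&(W[...,2]<.16)
print(m.sum(),np.percentile(W[m][:,2],[0,2,10,50])); 
v,u=np.nonzero(m);i=np.argsort(W[m][:,2])[:8];print([(u[k],v[k],W[v[k],u[k]].round(3)) for k in i])
for r in(4.,): 
    b,d,c=grab("wrist");Ww=world(d,c);np.savez("w2.npz",p=b,d=d,W=Ww)
    for u,v in((250,300),(318,300),(250,270),(320,270),(280,220),(240,260)): print("w2",u,v,Ww[v,u].round(4),b[v,u])
```

```text
2.7 [ 0.51974948 -0.17604436  0.08412532] [ 1.79994547e+02 -5.34571199e-04 -8.99996223e+01] [  1.75  15.36 -24.7    0.   -49.95  -1.75] 0.017455791102831686 [-0.67232113  1.05137182 -0.32131671]
w1 186 262 [ 0.5606 -0.1842  0.2312]
w1 184 275 [ 0.5607 -0.1798  0.236 ]
w1 372 262 [ 0.4727 -0.1848  0.2328]
w1 378 280 [ 0.4727 -0.1817  0.2444]
w1 160 280 [nan nan nan]
230 [0.10716562 0.10882825 0.11377283 0.13507167]
[(np.int64(310), np.int64(179), array([ 0.492, -0.164,  0.107])), (np.int64(292), np.int64(175), array([ 0.542, -0.165,  0.108])), (np.int64(306), np.int64(178), array([ 0.503, -0.164,  0.108])), (np.int64(307), np.int64(178), array([ 0.5  , -0.164,  0.109])), (np.int64(290), np.int64(175), array([ 0.547, -0.162,  0.109])), (np.int64(294), np.int64(175), array([ 0.537, -0.166,  0.109])), (np.int64(291), np.int64(175), array([ 0.544, -0.163,  0.109])), (np.int64(310), np.int64(178), array([ 0.492, -0.165,  0.11 ]))]
w2 250 300 [ 0.5261 -0.2078  0.1818] [83 81 79]
w2 318 300 [ 0.509  -0.2078  0.1818] [82 81 79]
w2 250 270 [ 0.5315 -0.1848  0.1201] [123 134 136]
w2 320 270 [ 0.5013 -0.1866  0.1237] [165 182 185]
w2 280 220 [ 0.5183 -0.1983  0.092 ] [ 38  45 208]
w2 240 260 [ 0.5364 -0.1869  0.1144] [166 182 186]
```

The depth puts the fingertips at z≈0.107 while the TCP reads 0.084. The true grasp point is therefore about 42 mm above the reported TCP, with x and y agreeing. I'll allow for that: open, then descend in steps.

>>> play_rows([
  [0, 0, 0, 0, 0, 0],
  [0, 0, 0, 0, 0, 0],
  [0, 0, 0, 0, 0, 0],
  [0, 0, 0, 0, 0, 0],
  [0, 0, 0, 0, 0, 0],
  [0, 0, 0, 0, 0, 0],
  [0, 0, 0, 0, 0, 0],
  [0, 0, 0, 0, 0, 0],
  [0, 0, 0, 0, 0, 0],
], gripper=1)

```text
clock: 3.65
tool_pos: [0.5198, -0.176, 0.0842]
orientation: [-180.0, -0.0, -90.0]
force: [0.1, -0.5, 0.6]
opening: 0.0797
gripper_force: 0.0
```

>>> play_rows([
  [0, -0.0007, -0.01, 0, 0, 0],
  [0, 0, -0.013, 0, 0, 0],
  [0, 0, -0.01, 0, 0, 0],
  [0, 0, 0, 0, 0, 0],
], gripper=1)

```text
clock: 4.05
tool_pos: [0.5185, -0.1765, 0.0559]
orientation: [179.8, 0.0, -90.0]
force: [-0.5, -0.2, 0.1]
opening: 0.0871
gripper_force: 0.0
```

Run:
```python
from h import *
o=get_obs(); print(o["clock"],o["tool_pos"],o["opening"],o["force"])
for n in("side","scene","wrist"):
    p,d,cm=grab(n);W=world(d,cm);hsv=cv2.cvtColor(p,cv2.COLOR_BGR2HSV)
    m=(abs(W[...,1]+.177)<.03)&(abs(abs(W[...,0]-.5195)-.055)<.017)&(hsv[...,1]<80)&(W[...,2]>.045)&(W[...,2]<.13)
    if m.sum(): 
        print(n,m.sum(),np.percentile(W[m][:,2],[0,2,10,50])); v,u=np.nonzero(m);i=np.argsort(W[m][:,2])[:6];print([W[v[k],u[k]].round(3).tolist() for k in i])
```

```text
4.05 [ 0.51850503 -0.17650885  0.0558926 ] 0.08713321988438225 [-0.54887111 -0.21444582  0.07346237]
side 230 [0.0746389  0.07752471 0.08275692 0.10340922]
[[0.472, -0.169, 0.075], [0.569, -0.169, 0.075], [0.566, -0.168, 0.076], [0.466, -0.168, 0.077], [0.474, -0.165, 0.077], [0.563, -0.167, 0.078]]
scene 215 [0.07338671 0.07612652 0.0790432  0.0932579 ]
[[0.564, -0.173, 0.073], [0.564, -0.172, 0.075], [0.564, -0.181, 0.075], [0.563, -0.178, 0.076], [0.563, -0.186, 0.076], [0.563, -0.184, 0.076]]
wrist 6414 [0.07427662 0.07782178 0.08387898 0.10481891]
[[0.563, -0.185, 0.074], [0.475, -0.172, 0.075], [0.475, -0.185, 0.075], [0.563, -0.171, 0.075], [0.475, -0.177, 0.075], [0.474, -0.185, 0.075]]
```

The tips are at 0.0745, level with the cap's lower edge, so I go 9 mm further (still above the 60 mm body) and close.

>>> play_rows([
  [0, 0, -0.011, 0, 0, 0],
  [0, 0, 0, 0, 0, 0],
], gripper=1)

```text
clock: 4.4
tool_pos: [0.5192, -0.1765, 0.048]
orientation: [179.9, 0.0, -90.0]
force: [-0.4, 0.2, -0.3]
opening: 0.0874
gripper_force: 0.0
```

>>> play_rows([
  [0, 0, 0, 0, 0, 0],
  [0, 0, 0, 0, 0, 0],
  [0, 0, 0, 0, 0, 0],
  [0, 0, 0, 0, 0, 0],
  [0, 0, 0, 0, 0, 0],
  [0, 0, 0, 0, 0, 0],
  [0, 0, 0, 0, 0, 0],
], gripper=-1)

```text
clock: 5.1
tool_pos: [0.5193, -0.1766, 0.049]
orientation: [180.0, 0.0, -90.0]
force: [-3.0, -0.7, 3.3]
opening: 0.057
gripper_force: 30.0
```

>>> play_rows([
  [0, 0, 0.005, 0, 0, 0],
  [0, 0, 0.015, 0, 0, 0],
  [0, 0, 0.03, 0, 0, 0],
  [0, 0, 0.03, 0, 0, 0],
  [0, 0, 0.02, 0, 0, 0],
  [0, 0, 0, 0, 0, 0],
  [0, 0, 0, 0, 0, 0],
], gripper=-1)

```text
clock: 5.8
tool_pos: [0.5197, -0.1763, 0.1289]
orientation: [-180.0, 0.0, -90.0]
force: [-0.0, 0.1, -5.4]
opening: 0.0569
gripper_force: 30.0
```

>>> play_rows([
  [0, 0.04, 0, 0, 0, 0],
  [0, 0.05, 0, 0, 0, -0.02],
  [0, 0.05, 0, 0, 0, -0.03],
  [0, 0.05, 0, 0, 0, -0.03],
  [0, 0.05, 0, 0, 0, -0.03],
  [0, 0.04, 0, 0, 0, 0],
  [0, 0.02, 0, 0, 0, 0],
  [0, 0, 0, 0, 0, 0],
  [0, 0, 0, 0, 0, 0],
], gripper=-1)

```text
clock: 6.7
tool_pos: [0.5191, 0.0633, 0.128]
orientation: [179.9, -0.1, -109.7]
force: [-0.2, -1.0, -5.1]
opening: 0.0568
gripper_force: 30.0
```

```bash
cat > f2.py <<'E'
from fit import *
import sys
o=get_obs(); print(o["clock"],o["tool_pos"],o["orientation"],o["opening"],o["gripper_force"],o["force"],o["joint_pos"].round(1))
x,y,z0=o["tool_pos"]; z0=z0-.049
S=[]
for n in("wrist","scene","side"):
    p,d,cm=grab(n);W=world(d,cm);np.savez(n+"3.npz",p=p,d=d,W=W);hsv=cv2.cvtColor(p,cv2.COLOR_BGR2HSV)
    near=(np.hypot(W[...,0]-x,W[...,1]-y)<.07)&(W[...,2]>z0-.02)&(W[...,2]<z0+.075)
    m=near&((hsv[...,0]<14)|(hsv[...,0]>170))&(hsv[...,1]>150)
    a=near&(W[...,2]<z0+.055)
    # face normals of amber
    k=3;dx=W[k:-k,2*k:]-W[k:-k,:-2*k];dy=W[2*k:,k:-k]-W[:-2*k,k:-k];N=np.cross(dx,dy);N/=np.linalg.norm(N,axis=-1,keepdims=True)
    nn=np.full(W.shape,np.nan);nn[k:-k,k:-k]=N
    v=nn[(cv2.erode((m&a).astype(np.uint8),np.ones((5,5)))>0)&(abs(nn[...,2])<.3)]
    an=np.degrees(np.arctan2(v[:,1],v[:,0]))%90
    A=W[m&a]
    print(n,"amber",len(A),"zmin",np.nanpercentile(A[:,2],[1,5]).round(4) if len(A) else "", "yaw mod90",len(an),np.degrees(np.angle(np.mean(np.exp(4j*np.radians(an)))))/4%90 if len(an) else "")
    S.append(p)
cv2.imwrite("pics/s3.png",np.hstack([cv2.resize(S[0],(400,300)),cv2.resize(S[int(sys.argv[1])],(400,300))]))
E
python3 f2.py 2
```

```text
6.7 [0.5190863  0.06326528 0.1279915 ] [ 1.79915887e+02 -7.94501049e-02 -1.09743676e+02] 0.056792197654088224 29.999176886631176 [-0.24494098 -0.98517252 -5.14503006] [ 28.5  10.3 -24.7  -0.  -55.1 -48.2]
wrist amber 94 zmin [0.0862 0.0874] yaw mod90 0 
scene amber 562 zmin [0.0812 0.0849] yaw mod90 281 28.515925050722327
side amber 108 zmin [0.0842 0.0874] yaw mod90 0
```

View pics/s3.png

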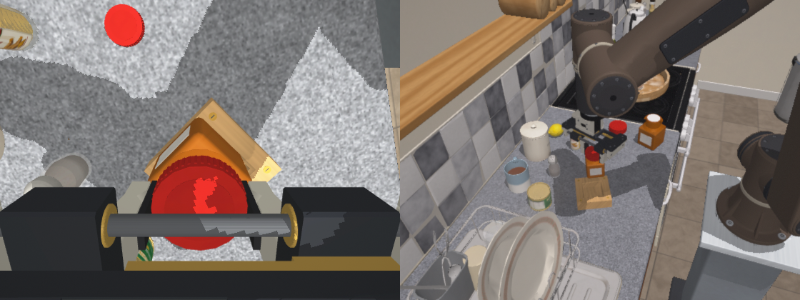

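The jar hangs from the gripped cap, and the cradle's corner shows behind it at (240,140) in the left half. I'll fit both in the wrist view above the finger line.

```bash
cat > f3.py <<'E'
from fit import *
o=get_obs(); x,y,z0=o["tool_pos"]; z0-=.049
def run(n,W,cm,r1,objs,x0,ok):
    hsv=None; win=np.zeros(W.shape[:2],bool); win[r1[0]:r1[1],r1[2]:r1[3]]=1
    M=ok&win
    def f(v):
        m=np.zeros(M.shape,np.float32)
        for P,z in objs: m=np.maximum(m,hullmask(tr(P,v[0],v[1],v[2]*1000,z),cm))
        return abs(m-M)[win].sum()/M.sum()
    s=np.array([[0,0,0],[.006,0,0],[0,.006,0],[0,0,.008]])
    b=min((minimize(f,[*x0[:2],a/1000],method="Nelder-Mead",options=dict(initial_simplex=np.array([*x0[:2],a/1000])+s)) for a in(x0[2]-4,x0[2]+4,x0[2])),key=lambda r:r.fun)
    print(n,(b.x*[1,1,1000]).round(4),round(b.fun,4),int(M.sum()))
    return b.x
J=[(box(.058,.06,.004),z0),(cap,z0),(neck,z0)]
z=np.load("wrist3.npz");W=z["W"];cm=camera_model("wrist")
ok=(W[...,2]>.05)&(np.hypot(W[...,0]-x,W[...,1]-y)<.08)
run("wrist jar",W,cm,(100,245,120,420),J,(x,y,26),ok)
z=np.load("scene3.npz");W=z["W"];cm=camera_model("scene");hsv=cv2.cvtColor(z["p"],cv2.COLOR_BGR2HSV)
ok=((hsv[...,0]<14)&(hsv[...,1]>190)|(hsv[...,0]>170)&(hsv[...,1]>150)|(W[...,2]>.05))&(np.hypot(W[...,0]-x,W[...,1]-y)<.08)
c=proj(np.array([[x,y,z0+.0]]),cm)[0];r0=int(proj(np.array([[x,y,z0+.058]]),cm)[0][1]);print(c,r0)
run("scene jar",W,cm,(r0,int(c[1])+40,int(c[0])-50,int(c[0])+50),J,(x,y,26),ok)
# cradle from wrist: points of its top plane outline
z=np.load("wrist3.npz");W=z["W"];p=z["p"];cm=camera_model("wrist")
ok=(W[...,2]>.006)&(np.hypot(W[...,0]-.5145,W[...,1]-.095)<.1)
ok|=(W[...,2]>.05)&(np.hypot(W[...,0]-x,W[...,1]-y)<.08)
k=np.zeros(ok.shape,bool);k[:245,120:410]=1
print(run("wrist cradle",W,cm,(100,245,120,400),[(box(.112,.034,.003),0)],(.5145,.095,26),ok))
E
python3 f3.py
```

```text
wrist jar [ 0.518   0.0607 26.1343] 0.016 6669
[242.80704072 181.56579901] 160
scene jar [ 0.5198  0.0628 26.408 ] 0.0419 1163
wrist cradle [ 0.5136  0.0949 25.9578] 0.0113 11285
[0.5135593  0.0949417  0.02595783]
```

>>> play_rows([
  [-0.0035, 0.02, 0, 0, 0, 0],
  [-0.003, 0.02, -0.01, 0, 0, 0],
  [0, 0, -0.02, 0, 0, 0],
  [0, 0, -0.015, 0, 0, 0],
  [0, 0, -0.005, 0, 0, 0],
  [0, 0, 0, 0, 0, 0],
  [0, 0, 0, 0, 0, 0],
  [0, 0, 0, 0, 0, 0],
], gripper=-1)

```text
clock: 7.65
tool_pos: [0.5151, 0.0954, 0.0896]
orientation: [-180.0, 0.0, -109.8]
force: [-0.4, 0.8, -4.4]
opening: 0.0569
gripper_force: 30.0
```

>>> play_rows([
  [0, 0, -0.006, 0, 0, 0],
  [0, 0, -0.006, 0, 0, 0],
  [0, 0, -0.006, 0, 0, 0],
  [0, 0, 0, 0, 0, 0],
  [0, 0, 0, 0, 0, 0],
], gripper=-1)

```text
clock: 8.15
tool_pos: [0.5145, 0.0954, 0.0744]
orientation: [180.0, -0.0, -109.8]
force: [0.8, -0.0, -4.4]
opening: 0.0568
gripper_force: 30.0
```

No contact force and the jar is about 9 mm into the recess, so I keep going down gently.

>>> play_rows([
  [0, 0, -0.006, 0, 0, 0],
  [0, 0, -0.006, 0, 0, 0],
  [0, 0, -0.004, 0, 0, 0],
  [0, 0, 0, 0, 0, 0],
  [0, 0, 0, 0, 0, 0],
], gripper=-1)

```text
clock: 8.65
tool_pos: [0.5145, 0.0954, 0.0617]
orientation: [180.0, -0.0, -109.8]
force: [0.5, 0.8, -5.2]
opening: 0.057
gripper_force: 30.0
```

>>> play_rows([
  [0, 0, -0.0015, 0, 0, 0],
  [0, 0, -0.001, 0, 0, 0],
  [0, 0, 0, 0, 0, 0],
  [0, 0, 0, 0, 0, 0],
], gripper=-1)

```text
clock: 9.05
tool_pos: [0.5147, 0.0954, 0.0599]
orientation: [-180.0, 0.0, -109.8]
force: [-0.4, 0.3, -3.5]
opening: 0.0571
gripper_force: 30.0
```

>>> play_rows([
  [0, 0, -0.0013, 0, 0, 0],
  [0, 0, 0, 0, 0, 0],
  [0, 0, 0, 0, 0, 0],
], gripper=-1)

```text
clock: 9.35
tool_pos: [0.5148, 0.0951, 0.0594]
orientation: [-180.0, -0.0, -109.8]
force: [-2.8, -2.4, 5.5]
opening: 0.057
gripper_force: 30.0
```

>>> play_rows([
  [0, 0, -0.0008, 0, 0, 0],
  [0, 0, 0, 0, 0, 0],
  [0, 0, 0, 0, 0, 0],
], gripper=-1)

```text
clock: 9.65
tool_pos: [0.5149, 0.095, 0.0591]
orientation: [-179.9, -0.0, -109.8]
force: [-3.0, -4.0, 9.7]
opening: 0.057
gripper_force: 30.0
```

The floor contact came at 0.0595, exactly the seated height (0.049 + 0.010), with a light push. Next I unscrew by about 75° anticlockwise and watch the torque.

>>> play_rows([
  [0, 0, 0, 0, 0, 0],
  [0, 0, 0, 0, 0, 0.02],
  [0, 0, 0, 0, 0, 0.03],
  [0, 0, 0, 0, 0, 0.03],
  [0, 0, 0, 0, 0, 0.03],
  [0, 0, 0, 0, 0, 0.03],
  [0, 0, 0, 0, 0, 0],
  [0, 0, 0, 0, 0, 0],
], gripper=-1)

```text
clock: 10.45
tool_pos: [0.5144, 0.0952, 0.0589]
orientation: [-180.0, -0.0, -84.6]
force: [-4.9, -2.1, 8.1]
opening: 0.0569
gripper_force: 30.0
```

```bash
python3 -c "
from h import *
o=get_obs()
for k in('clock','tool_pos','orientation','force','moment','joint_pos','opening'): print(k,o[k])"
```

```text
clock 10.45
tool_pos [0.51443674 0.0951739  0.0588538 ]
orientation [-1.79999325e+02 -1.89087410e-02 -8.45637580e+01]
force [-4.89115911 -2.10902164  8.05940934]
moment [-0.71324181  1.8128564   0.13859172]
joint_pos [ 3.20024951e+01  1.50038967e+01 -2.94461685e+01  2.41112789e-02
 -4.55577897e+01 -2.65831367e+01]
opening 0.056868268319226055
```

>>> play_rows([
  [0, 0, 0, 0, 0, 0.03],
  [0, 0, 0, 0, 0, 0.03],
  [0, 0, 0, 0, 0, 0.03],
  [0, 0, 0, 0, 0, 0.03],
  [0, 0, 0, 0, 0, 0.03],
  [0, 0, 0, 0, 0, 0.03],
  [0, 0, 0, 0, 0, 0.03],
  [0, 0, 0, 0, 0, 0.03],
  [0, 0, 0, 0, 0, 0.03],
  [0, 0, 0, 0, 0, 0],
], gripper=-1)

```text
clock: 11.45
tool_pos: [0.5138, 0.0947, 0.0592]
orientation: [179.9, 0.0, -35.8]
force: [-7.9, -2.6, 15.6]
opening: 0.0572
gripper_force: 30.0
```

```bash
python3 -c "
from h import *
o=get_obs()
for k in('clock','tool_pos','orientation','force','moment','opening'): print(k,o[k])
for n in('scene','wrist'):
    p,d,cm=grab(n); np.savez(n+'4.npz',p=p,d=d,W=world(d,cm))
    cv2.imwrite('pics/'+n+'4.png',cv2.resize(p[120:260,150:330],None,fx=3,fy=3) if n=='scene' else p)
"
```

```text
clock 11.45
tool_pos [0.51375567 0.09468856 0.05916938]
orientation [ 1.79921097e+02  1.29151601e-02 -3.58061701e+01]
force [-7.92039368 -2.58782585 15.60982782]
moment [-1.25964026  2.97413333  0.06103111]
opening 0.05722185369430133
```

View pics/scene4.png

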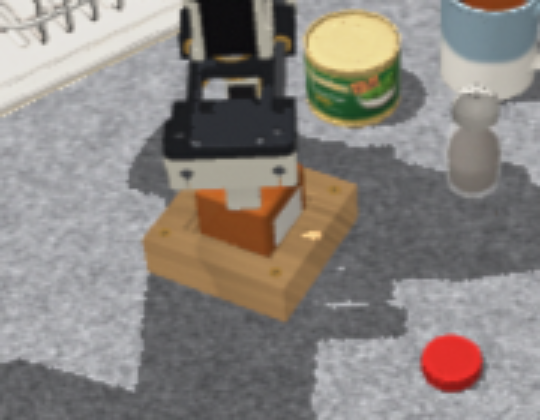

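The view shows the jar square in the cradle with the gripper turned and the upward force risen to 15.6 N, which fits the disc's push on the freed cap. I lift gently first.

>>> play_rows([
  [0, 0, 0, 0, 0, 0],
  [0, 0, 0.002, 0, 0, 0],
  [0, 0, 0.003, 0, 0, 0],
  [0, 0, 0.003, 0, 0, 0],
  [0, 0, 0.004, 0, 0, 0],
  [0, 0, 0, 0, 0, 0],
  [0, 0, 0, 0, 0, 0],
], gripper=-1)

```text
clock: 12.25
tool_pos: [0.5146, 0.0954, 0.0677]
orientation: [180.0, -0.0, -36.0]
force: [-1.7, -2.1, 0.5]
opening: 0.0568
gripper_force: 30.0
```

Force is near zero (the jar's weight would read about −4.4), so the cap is off and I lift on.

>>> play_rows([
  [0, 0, 0.006, 0, 0, 0],
  [0, 0, 0.01, 0, 0, 0],
  [0, 0, 0.01, 0, 0, 0],
  [0, 0, 0.01, 0, 0, 0],
  [0, 0, 0.008, 0, 0, 0],
  [0, 0, 0, 0, 0, 0],
  [0, 0, 0, 0, 0, 0],
  [0, 0, 0, 0, 0, 0],
  [0, 0, 0, 0, 0, 0],
], gripper=-1)

```text
clock: 13.15
tool_pos: [0.5143, 0.0953, 0.1025]
orientation: [180.0, 0.0, -36.0]
force: [-0.4, -0.6, -0.1]
opening: 0.0572
gripper_force: 30.0
```

```bash
python3 -c "
from h import *
o=get_obs()
for k in('clock','tool_pos','orientation','force','opening','gripper_force','qvel'): print(k,o[k])
S=[]
for n,(a,b) in dict(scene=(110,160),side=(170,180)).items():
    p,d,cm=grab(n);W=world(d,cm)
    S.append(cv2.resize(p[a:a+150,b:b+190],(400,316)))
    hsv=cv2.cvtColor(p,cv2.COLOR_BGR2HSV)
    nr=np.hypot(W[...,0]-.5145,W[...,1]-.095)<.045
    r=nr&((hsv[...,0]<4)|(hsv[...,0]>172))&(hsv[...,1]>170)&(W[...,2]>.07); am=nr&(hsv[...,0]>=5)&(hsv[...,0]<14)&(hsv[...,1]>170)&(W[...,2]>.04)
    wh=nr&(hsv[...,1]<40)&(hsv[...,2]>150)&(W[...,2]>.08)&(W[...,2]<.105)
    for l,m in dict(red=r,amber=am,white=wh).items(): print(n,l,m.sum(),np.nanpercentile(W[m][:,2],[1,5,50,95,99]).round(4) if m.sum() else '', W[m].mean(0).round(4) if m.sum() else '')
cv2.imwrite('pics/end.png',np.hstack(S))
"
```

```text
clock 13.15
tool_pos [0.51433625 0.09528931 0.10251419]
orientation [ 1.79962457e+02  1.76952054e-02 -3.59995615e+01]
force [-0.40100845 -0.55064995 -0.12473184]
opening 0.05721694136583729
gripper_force 29.99992282013409
qvel [ 0.05030771  0.01753419  0.02880095  0.0453455  -0.14758257  0.00960759]
scene red 0  
scene amber 723 [0.0412 0.0449 0.0696 0.0963 0.0987] [0.5022 0.0771 0.0705]
scene white 29 [0.0972 0.0981 0.1013 0.1027 0.1031] [0.5209 0.0822 0.1009]
side red 329 [0.1316 0.1348 0.1466 0.1492 0.1499] [0.5055 0.1037 0.1451]
side amber 58 [0.0433 0.0466 0.0717 0.1004 0.1013] [0.5152 0.1095 0.0768]
side white 58 [0.0992 0.1006 0.1029 0.1042 0.1045] [0.5095 0.1025 0.1026]
```

View pics/end.png

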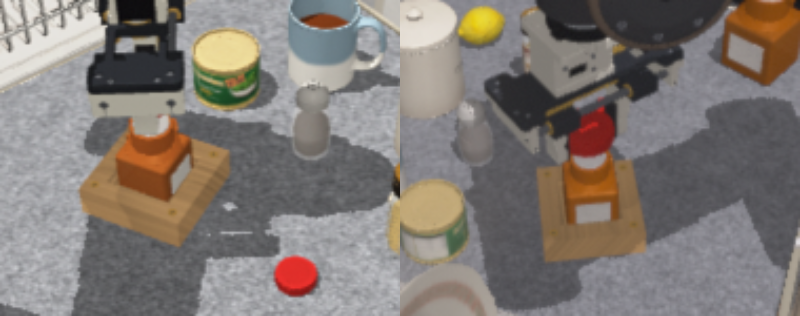

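The jar is down in the cradle with its mouth open (rim at about 0.098), and the cap is held level about 3 cm above it. Handing in.

```bash
python3 -c "
from plant import *
print(close_job())"
```

```text
the job is handed in; nothing more can be done
None
```

The job is handed in, with no verdict returned: the jar stands fully down in the cradle, and the unscrewed cap is held level about 3 cm above its mouth, with the bystanders left untouched.

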